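# Lock off the bench supply at a push-push lockout box

### The arm

A 6-joint arm with a two-finger parallel gripper is mounted at the origin on the work surface. World frame = base frame: x ahead of the robot, y to its left, z up, the work surface at z = 0. Lengths are in mm, angles in degrees, forces in N, time in s.
With the tool pointing down it reaches from about 350 to 850 mm from the base axis. Payload 8.1 kg.
Tool frame: the origin (TCP) lies midway between the tips of the shut fingers; the grasp point (between the pads) lies 19 mm behind it; x points along the fingers, y is the direction in which the jaws open and shut, and the axes are right-handed (so a half turn about x gives the same grasp; the last joint's range is limited). The gripper opens to 85 mm and grips with 20 to 120 N. Pads are 22 mm wide; open, the fingers measure 114 mm over their backs; the gripper's body (76 mm by 85 mm) begins 54 mm behind the grasp point. The pads swing forward as they close: fully open they stand 13 mm farther back than shut.
Start: joints at [67.013, 7.471, 85.268, -0, 87.261, -4.893], TCP at [186.325, 570.341, 231.292] pointing down, gripper open.
Joint ranges: [-169.43, 169.43], [-51.17, 129.36], [1.28, 143.12], [-76.62, 256.62], [0, 156.53], [-152.29, 152.29]. Speed limits (degrees/s): [136.94, 136.94, 159.86, 180, 180, 180].

### API

Orientations are given as [roll, pitch, yaw] about the fixed x, y, z axes, in that order (R = Rz(yaw) Ry(pitch) Rx(roll)).
In Python, from bench import r gives the robot as it stands.
- The arm moves only by the tool move_arm, never from a script. Its argument "deltas" is a list of rows, each a list of 2 entries, a list of its own where there are three numbers: the shift along the tool's x, y, z in mm, then the turn about the tool's x in degrees. A call has 1 to 12 rows; each row is the pose to reach, as a shift and turn from the pose measured when the call began, along the tool's axes at that moment; what a row does not reach only later rows make up. A row lasts 1/8 s, in which the tool goes at most 62.5 mm and 10.7 degrees, less where a joint would pass 70% of its speed; a pose out of reach is approached as far as the arm can. A call with a gripper value outside its range is refused whole. "jaw" is the opening, from -1 (shut) to 1 (fully open), set as the call begins (left out, the last holds). The fingers move at their own pace and stop on an object; "squeeze" is the grip in N (left out, the last holds). Time passes only in rows, so rows that repeat a pose let the fingers close. It gives the time, the measured TCP pose, the force and the opening at its end, in the units of the state.
- r.sense(): the state, without advancing time (a new reading comes with each control period).
- r.snapshot(name): name is "scene" or "top" or "wrist"; returns (picture, depth): 384x512x3 uint8, red, green, blue; 384x512 float32, mm along the optical axis (not along the pixel's ray), 0 where there is no reading.
- r.get_calibration(name): a dict with "fovy" (degrees; the focal length in pixels is half the picture's height over the tangent of half this angle, whatever the lens; pixels are square), "cx", "cy" (the principal point, pixels), "position" and "attitude" of the camera in the world; the wrist camera has in their place "tool_from_camera" (4x4, takes a point from camera to tool coordinates, whose origin is the TCP and whose axes are the tool frame's). Camera axes: x right, y down, z forward; pixel columns grow to the right and rows downward; lengths in mm; the calibration is good to about 2 mm. A picture is of the moment at which its call begins: read the wrist's pose just before it. get_calibration takes no time and is no camera call.
- r.hand_in(): hands the job in, once; it reports no verdict.
The state is a dict: "time": time; "joint_pos": joint angles; "qd": joint speeds; "joint_efforts": joint torques, N m; "tool_pos": TCP position; "tcp_rot": TCP orientation; "ft_force": force on the tool from outside, world axes, zero at the start; "wrist_torque": the same for the moment, N m; "finger_gap": finger opening in mm.
Only numpy, scipy, OpenCV 4.12 (cv2) and the standard library are available. Lean on these libraries where they do the work, as an engineer would, in place of code of your own. Each camera call takes 0.05 s, during which the arm holds its last target. There are 200 camera calls.

### The job

Lock off this bench: leave both push-lock buttons on the grey lockout box latched in, then slide the steel lock bar on its top fully home against the end stop. The caps spring back up either way, so feel each button with a light press before you click it, because a full press on a button that is already in lets it out again, and the bar passes only when both are in. Press and push gently, never force a bar that is blocked, and leave the hammer, screwdriver and drilled block where they are.

Things in the scene. Friction and masses are not known exactly. Their poses are not given: they have to be found in the camera images.
- station: grey lockout box fixed to the bench, 150 (x) x 260 (y) x 75 mm high; origin at the centre of its underside. Two black push buttons sit side by side along y, 30 mm to the -x side of its middle; a steel lock bar lies along y, 40 mm to the +x side. Two bridges 15 mm high, 38 mm wide in x, hold the bar down at y = -5 and +65 mm; a 14 mm high end stop stands at y = +123 mm
- left_cap (a point): top centre of the untouched cap of the button on the box's +y side, 28 mm above the box's top: a black mushroom cap 38 mm across, 28 mm of it flat. It goes straight down at most 16.5 mm (firm bottom) and always springs back to this height, latch in or out; this light spring needs 0.8 N at first touch, 1.6 N at the bottom. One or both buttons are out at the start; nothing shows which
- right_cap (a point): the same for the identical button on the box's -y side, 90 mm away. Pressed while OUT, a cap gives 2 mm, then meets its latch, which adds about 6 N, rising to 9 N. Pressed while IN, it gives 9 mm before it meets the latch. A slow press to 15 to 16.5 mm (9 to 12 N), then letting go, changes the state; under 11 mm changes nothing; between, the latch may hang half-way till pressed fully
- left_button: the button unit under left_cap, set in the box: collar 48 mm across, 4 mm high, with its cap; origin at bench level straight below the cap's centre
- right_button: the button unit under right_cap, likewise
- lock (a joint): how far the lock bar is slid along the box's +y, in m: 0 at the start, 0.040 fully home, its end at the end stop. It stays where it is left; sliding it takes about 3 N. It is blocked at 0.008 by any button that is out
- bar: the lock bar, steel, 22 mm wide, 190 mm long, with an upright paddle near its -y end; its origin lies 3 mm above the box's top under the paddle and moves with the bar; axes as the box's
- bar_paddle (a point): centre of the bar's upright paddle, 24 mm (x) x 12 mm (y) x 36 mm high, its top 42 mm above the box's top; push it from its -y side or pinch it. It is at the box's x = +40, y = -95 mm when the bar is open
- hammer: hammer, 260 mm long, wooden handle, lying on the bench to the -y side of the box; leave it alone
- screwdriver: screwdriver, 180 mm, lying on the bench to the +y side of the box; leave it alone
- drilled_block: steel block 60 x 45 x 25 mm with two holes, on the bench beyond the screwdriver on the +y side; leave it alone

How it is judged (in metres and radians):
At the end, for the whole second after the job is handed in: The lock bar is home: slid at least 36 of its 40 mm and at rest, which it can reach only with both buttons latched in (value of joint lock above 0.036 m and velocity of joint lock below 0.005 m/s); the robot touches nothing.
It fails at once if a button is pressed with more than 60 N (contact force between the fingers and left_button above 60 N or contact force between the fingers and right_button above 60 N).
It fails at once if the bar is driven with more than 60 N against a button that is out (contact force between bar and left_button above 60 N or contact force between bar and right_button above 60 N).
It fails at once if the hammer, the screwdriver or the block is moved more than 20 mm (distance of any of hammer, screwdriver, drilled_block from where it was at the start of the episode above 0.02 m).
It also fails if it takes over 51 s, if anything falls off the work surface, if the arm or the gripper's body presses on something with over 40 N, if the wrist force passes 120 N, or if a joint passes its speed limit or range.

## Working session

There is one attempt and no reset: what is moved stays moved. The work goes in short steps, Python scripts to look and compute and a tool call to move; the robot and the scene stay as the last step left them, time stands still between calls to the robot, and variables do not carry over. Pictures are saved under pics/ and viewed, about 8 in all and at most 12, crops included, and the job is handed in when it is done.

Besides the shell and the picture viewer there is one more tool, called after "Request:" as a command line: name --argument value ..., lists and objects as JSON in quotes. move_arm: Moves the arm, as the interface text tells. Its arguments: {"type":"object","properties":{"deltas":{"type":"array","items":{"type":"array"}},"jaw":{"type":"number"},"squeeze":{"type":"number"}},"required":["deltas"]}

```bash
ls; mkdir -p pics
cat > h.py <<'E'
import numpy as np, cv2
from scipy.spatial.transform import Rotation as R
from bench import r
def snap(n,f):
    s=r.sense(); im,d=r.snapshot(n); cv2.imwrite('pics/'+f+'.png',im[:,:,::-1]); np.save('pics/'+f+'.npy',d); return s,im,d
E
python3 - <<'E'
from h import *
s,im,d=snap('top','top1'); print(s); c=r.get_calibration('top'); print(c)
snap('scene','sc1'); print(r.get_calibration('scene')); print(r.get_calibration('wrist'))
a=cv2.imread('pics/top1.png');b=cv2.imread('pics/sc1.png')
E
```

```text
pics
{'time': 0.0, 'joint_pos': array([ 6.70136141e+01,  7.51667721e+00,  8.53296745e+01, -1.42347419e-03,
        8.72607983e+01, -4.89391322e+00]), 'qd': array([-0.0740824 , -0.06644601,  0.00411132, -0.0334963 , -0.01386216,
       -0.14612419]), 'joint_efforts': array([-1.86152094e-03, -5.69387555e+01, -5.00555241e+01, -1.54666877e-04,
        1.44184215e-02,  3.43050226e-05]), 'tool_pos': array([186.11111118, 569.8267335 , 230.22428043]), 'tcp_rot': array([ -94.13372884,   89.89284063, -112.22613213]), 'ft_force': array([ 0.53458645,  0.88938866, -0.20912069]), 'wrist_torque': array([-0.02001888,  0.03538639, -0.03121065]), 'finger_gap': 85.61566348582134}
{'fovy': 56.8069928162976, 'cx': 259.3228244812246, 'cy': 196.4096274859575, 'position': array([ 438.74598266,   82.32457258, 1025.34541501]), 'attitude': array([-172.84394013,   -0.22363718,  -91.06020937])}
{'fovy': 52.26722809230548, 'cx': 262.95429540436925, 'cy': 183.5927937994912, 'position': array([1028.89900165,   83.40542828,  854.87880464]), 'attitude': array([-148.25713064,    0.67932921,   88.95667151])}
{'fovy': 61.41409911380952, 'cx': 253.23926863448705, 'cy': 189.13135112593528, 'tool_from_camera': array([[-1.19705685e-03, -2.89034661e-01,  9.57317884e-01,
        -1.42916624e+02],
       [ 9.99998581e-01, -1.48042100e-03,  8.03455350e-04,
        -5.79311507e-01],
       [ 1.18500705e-03,  9.57317488e-01,  2.89036023e-01,
        -7.32083629e+01],
       [ 0.00000000e+00,  0.00000000e+00,  0.00000000e+00,
         1.00000000e+00]])}
```

View pics/top1.png

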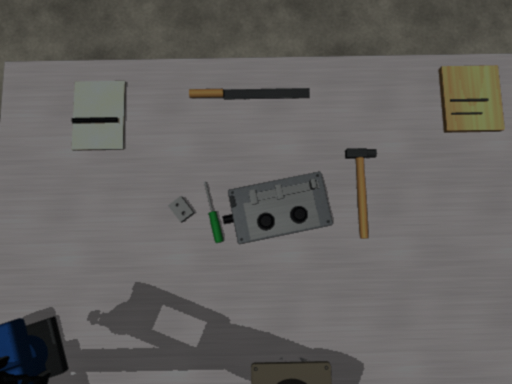

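View pics/sc1.png

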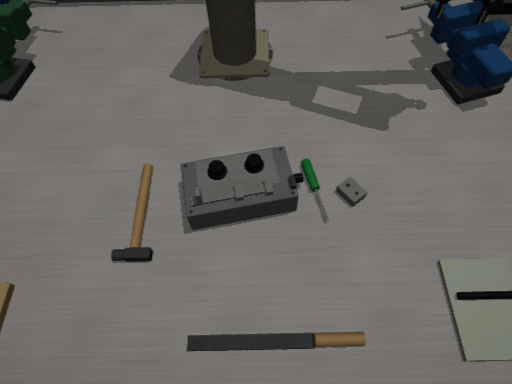

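The top view shows the box centred near (280,208): left cap at (266,221), right cap at (299,214), paddle near (316,180). The screwdriver and block are to its left and the hammer to its right.

```bash
cat >> h.py <<'E'
def deproj(d,c,T=None):
    f=d.shape[0]/2/np.tan(np.radians(c['fovy']/2))
    v,u=np.mgrid[:d.shape[0],:d.shape[1]]
    P=np.stack([(u-c['cx'])/f*d,(v-c['cy'])/f*d,d],-1)
    if T is None:
        return P@R.from_euler('xyz',c['attitude'],degrees=True).as_matrix().T+c['position']
    return P@T[:3,:3].T+T[:3,3]
E
python3 - <<'E'
from h import *
d=np.load('pics/top1.npy'); P=deproj(d,r.get_calibration('top'))
W=P[165:248,225:336].reshape(-1,3)
print('bench z',np.median(P[250:270,250:330,2]))
z=W[:,2]; print(np.histogram(z,bins=np.arange(-5,130,5)))
top=W[(z>70)&(z<80)]; 
box=cv2.minAreaRect(W[(z>68)][:,:2].astype(np.float32)); print(box)
for (u,v) in [(266,221),(299,214),(316,180)]:
    Q=P[v-14:v+15,u-14:u+15].reshape(-1,3); 
    m=Q[:,2]>95; print(m.sum(),Q[m].mean(0) if m.any() else P[v,u], (Q[m].min(0)+Q[m].max(0))/2 if m.any() else 0)
E
```

```text
bench z -0.10223755564686599
(array([2100, 1663,   12,    0,    0,    2,    1,   12,   31,   30,    2,
          0,    0,    1,   14, 1996, 2309,  378,  149,   91,   56,  247,
         20,    9,   34,    0]), array([ -5,   0,   5,  10,  15,  20,  25,  30,  35,  40,  45,  50,  55,
        60,  65,  70,  75,  80,  85,  90,  95, 100, 105, 110, 115, 120,
       125]))
((527.7006225585938, 21.73584747314453), (152.79612731933594, 260.121826171875), 10.519351959228516)
159 [489.45081125  61.87958122 130.84764218] [473.61194071  63.45665671 560.50322051]
159 [506.37994479 -25.80791305 113.49908938] [481.90741001  18.75527199 560.8847001 ]
55 [584.62782185 -62.43771885 113.39385322] [584.73409264 -63.39171103 107.52937679]
```

```bash
cat >> h.py <<'E'
C=np.array([527.7,21.7]); YAW=10.7
B=R.from_euler('z',YAW,degrees=True).as_matrix()
def bx(x,y,z): return np.r_[C+B[:2,:2]@[x,y],z+75]   # z above box top
def delta(t,s=None):
    s=s or r.sense(); M=R.from_euler('xyz',s['tcp_rot'],degrees=True).as_matrix()
    return M.T@(np.array(t)-s['tool_pos'])
E
cat > st.py <<'E'
from h import *
import sys
s=r.sense(); M=R.from_euler('xyz',s['tcp_rot'],degrees=True).as_matrix(); BM=B.T@M
p=B.T@(s['tool_pos']-bx(0,0,0))
np.set_printoptions(precision=2,suppress=True)
print('t',s['time'],'box pos',p,'force box',B.T@s['ft_force'],'gap',s['finger_gap']);print('tool axes in box (cols)\n',BM)
if len(sys.argv)>1: print('delta',BM.T@(np.array(eval(sys.argv[1]))-p))
E
python3 st.py "[-30,-45,50]"; python3 st.py "[-30,45,50]"
```

```text
t 0.1 box pos [-233.87  602.09  155.35] force box [-0.08 -0.32  0.62] gap 85.15272766777008
tool axes in box (cols)
 [[-0.    0.48  0.88]
 [-0.    0.88 -0.48]
 [-1.   -0.   -0.  ]]
delta [ 106.03 -468.7   490.37]
t 0.1 box pos [-233.87  602.09  155.35] force box [-0.08 -0.32  0.62] gap 85.15272766777008
tool axes in box (cols)
 [[-0.    0.48  0.88]
 [-0.    0.88 -0.48]
 [-1.   -0.   -0.  ]]
delta [ 105.91 -389.83  447.01]
```

Request:
move_arm --deltas '[[[5, -20, 23], -3], [[10, -55, 63], -6], [[15, -92, 105], -10], [[25, -130, 149], -14], [[35, -168, 193], -18], [[45, -206, 237], -22], [[55, -245, 281], -26], [[65, -283, 324], -28.6], [[75, -320, 367], -28.6], [[85, -353, 405], -28.6], [[95, -378, 434], -28.6], [[100, -390, 447], -28.6]]' --jaw -1

```text
time: 1.6
tool_pos: [489.9, 58.4, 129.9]
tcp_rot: [-152.6, 89.8, -142.2]
ft_force: [-0.5, 0.0, 0.2]
finger_gap: 0.0
```

```bash
python3 - <<'E'
from h import *
s,im,d=snap('wrist','w1')
E
python3 st.py "[-30,45,32]"
```

```text
t 1.65 box pos [-30.18  42.27  54.6 ] force box [-1.19 -1.01  1.45] gap -0.14625913012463923
tool axes in box (cols)
 [[-0.    0.01  1.  ]
 [-0.    1.   -0.01]
 [-1.   -0.   -0.  ]]
delta [22.59  2.77  0.22]
```

View pics/w1.png

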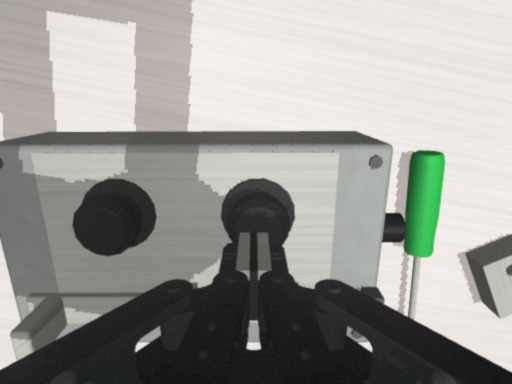

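The wrist view shows the left cap at about (258,217) under the shut fingertips and the right cap at about (106,224). I'll refine both from the wrist depth.

Run:
```python
from h import *
c=r.get_calibration('wrist'); s=r.sense(); M=R.from_euler('xyz',s['tcp_rot'],degrees=True).as_matrix()
P=deproj(np.load('pics/w1.npy'),c,c['tool_from_camera'])@M.T+s['tool_pos']
Q=(P-bx(0,0,0))@B
im=cv2.imread('pics/w1.png'); 
for n,(u0,u1,v0,v1) in dict(R=(70,150,180,260),L=(222,300,178,230)).items():
    q=Q[v0:v1,u0:u1].reshape(-1,3); print(n,np.percentile(q[:,2],[5,50,95]))
    m=(q[:,2]>22)&(q[:,2]<34); q=q[m]; print(len(q),q.min(0),q.max(0),np.median(q[:,2]))
    print(cv2.minEnclosingCircle(q[:,:2].astype(np.float32)))
q=Q[160:270,160:220].reshape(-1,3); print('top z',np.median(q[:,2]))
```

```text
R [ 0.11628845 17.6818676  28.46923624]
2925 [-46.7389793  -64.14171327  22.00189887] [ -9.53729255 -26.69347348  29.82051549] 27.450213079770606
((-28.353017807006836, -45.390010833740234), 18.815824508666992)
L [ 0.25672947  4.67850796 28.51002756]
1651 [-46.33109988  26.17076825  22.01225687] [-26.50359912  62.45694008  29.94392432] 27.316024267944485
((-28.753807067871094, 44.35791015625), 18.238473892211914)
top z 0.7207038030775266
```

Request:
move_arm --deltas '[[[10, 2.3, 1.6], 0], [[20, 2.3, 1.6], 0], [[24, 2.3, 1.6], 0], [[27, 2.3, 1.6], 0], [[29, 2.3, 1.6], 0], [[31, 2.3, 1.6], 0], [[32.5, 2.3, 1.6], 0], [[32.5, 2.3, 1.6], 0], [[32.5, 2.3, 1.6], 0]]'

```text
time: 2.78
tool_pos: [491.4, 60.5, 98.0]
tcp_rot: [-145.5, 89.9, -135.1]
ft_force: [-4.1, 1.9, 7.4]
finger_gap: 0.0
```

```bash
python3 st.py "[-28.5,44.5,22]"; python3 -c "
from h import *
for i in range(4): r.snapshot('wrist'); print(r.sense()['ft_force'],r.sense()['tool_pos'])"
```

```text
t 2.775 box pos [-28.48  44.9   23.04] force box [-3.65  2.67  7.36] gap 0.015738517634092595
tool axes in box (cols)
 [[-0.    0.01  1.  ]
 [-0.    1.   -0.01]
 [-1.   -0.   -0.  ]]
delta [ 1.04 -0.4  -0.01]
[-4.54078823  1.71135675  7.192346  ] [491.38147011  60.53477163  98.03641277]
[-4.49444079  1.59634312  7.45850432] [491.40576544  60.52220847  98.04456888]
[-5.28870323  1.33378039  6.96675624] [491.42899463  60.53557181  98.08945425]
[-4.85121435  0.95958881  6.88908329] [491.39363421  60.54013469  98.05811882]
```

7 N at 5 mm depth: the left button is OUT. Next is a slow full press.

Request:
move_arm --deltas '[[[1, 0, 0], 0], [[2, 0, 0], 0], [[3, 0, 0], 0], [[4, 0, 0], 0], [[5, 0, 0], 0], [[6, 0, 0], 0], [[7, 0, 0], 0], [[8, 0, 0], 0], [[9, 0, 0], 0], [[10, 0, 0], 0], [[11, 0, 0], 0], [[11, 0, 0], 0]]'

```text
time: 4.47
tool_pos: [491.5, 60.6, 88.2]
tcp_rot: [-142.2, 89.9, -131.8]
ft_force: [-6.7, -0.3, 9.9]
finger_gap: 0.1
```

```bash
python3 st.py "[-28.5,44.5,12]"
```

```text
t 4.475 box pos [-28.39  44.95  13.19] force box [-6.62  0.93  9.92] gap 0.09357870440954341
tool axes in box (cols)
 [[-0.    0.01  1.  ]
 [-0.    1.   -0.01]
 [-1.   -0.   -0.  ]]
delta [ 1.19 -0.45 -0.1 ]
```

Request:
move_arm --deltas '[[[1, 0, 0], 0], [[1.8, 0, 0], 0], [[2.4, 0, 0], 0], [[2.4, 0, 0], 0]]'

```text
time: 4.97
tool_pos: [491.5, 60.6, 86.9]
tcp_rot: [-140.8, 89.9, -130.4]
ft_force: [-5.9, -0.4, 9.1]
finger_gap: -0.1
```

```bash
python3 st.py "[-28.5,44.5,35]"
```

```text
t 4.975 box pos [-28.39  44.94  11.91] force box [-5.84  0.72  9.14] gap -0.05074925237749582
tool axes in box (cols)
 [[-0.    0.01  1.  ]
 [-0.    1.   -0.01]
 [-1.   -0.   -0.  ]]
delta [-23.09  -0.48  -0.15]
```

Request:
move_arm --deltas '[[[0.8, 0, 0], 0], [[1.4, 0, 0], 0], [[1.4, 0, 0], 0]]'

```text
time: 5.35
tool_pos: [491.4, 60.6, 86.6]
tcp_rot: [-139.8, 89.8, -129.4]
ft_force: [-7.5, -1.4, 9.8]
finger_gap: 0.3
```

```bash
python3 st.py "[-28.5,44.5,31]"
```

```text
t 5.35 box pos [-28.42  44.98  11.61] force box [-7.61  0.04  9.83] gap 0.2569451809854988
tool axes in box (cols)
 [[-0.  0.  1.]
 [-0.  1. -0.]
 [-1. -0. -0.]]
delta [-19.39  -0.52  -0.12]
```

Request:
move_arm --deltas '[[[-3, -0.4, 0], 0], [[-7, -0.4, 0], 0], [[-12, -0.4, 0], 0], [[-17, -0.4, 0], 0], [[-21, -0.4, 0], 0], [[-21, -0.4, 0], 0], [[-18, -0.4, 0], 0], [[-15, -0.4, 0], 0], [[-12, -0.4, 0], 0], [[-10.5, -0.4, 0], 0], [[-10.5, -0.4, 0], 0], [[-10.5, -0.4, 0], 0]]'

```text
time: 6.85
tool_pos: [491.4, 60.2, 97.2]
tcp_rot: [-143.1, 89.8, -132.7]
ft_force: [-0.5, -1.0, 1.2]
finger_gap: -0.0
```

```bash
python3 st.py "[-28.5,44.5,45]"
```

```text
t 6.85 box pos [-28.46  44.6   22.16] force box [-0.66 -0.94  1.2 ] gap -0.033829653429025906
tool axes in box (cols)
 [[-0.  0.  1.]
 [-0.  1. -0.]
 [-1. -0. -0.]]
delta [-22.84  -0.14  -0.09]
```

The left button is now IN, with only the 1.2 N cap spring at 6 mm. Next I feel the right cap.

Request:
move_arm --deltas '[[[-15, 0, 0], 0], [[-23, -20, 0], 0], [[-23, -55, 0], 0], [[-23, -85, 0], 0], [[-23, -90, 0], 0], [[-16, -90, 0], 0], [[-9, -90, 0], 0], [[-5, -90, 0], 0], [[-2, -90, 0], 0], [[0.5, -90, 0], 0], [[0.5, -90, 0], 0], [[0.5, -90, 0], 0]]'

```text
time: 8.35
tool_pos: [507.3, -27.5, 97.1]
tcp_rot: [-166.7, 89.8, -156.2]
ft_force: [-5.3, 2.2, 7.4]
finger_gap: -0.1
```

```bash
python3 st.py "[-28.5,-45.5,12]"
```

```text
t 8.35 box pos [-29.22 -44.52  22.13] force box [-4.83  3.17  7.38] gap -0.12185118749046524
tool axes in box (cols)
 [[-0.  0.  1.]
 [-0.  1. -0.]
 [-1. -0. -0.]]
delta [10.13 -0.97  0.76]
```

Also OUT (7.4 N). Full slow press.

Request:
move_arm --deltas '[[[1, 0, 0], 0], [[2.2, 0, 0], 0], [[3.4, 0, 0], 0], [[4.6, 0, 0], 0], [[5.8, 0, 0], 0], [[7, 0, 0], 0], [[8.2, 0, 0], 0], [[9.4, 0, 0], 0], [[10.4, 0, 0], 0], [[11.2, 0, 0], 0], [[11.8, 0, 0], 0], [[11.8, 0, 0], 0]]'

```text
time: 9.85
tool_pos: [507.3, -27.4, 86.5]
tcp_rot: [-158.7, 89.8, -148.2]
ft_force: [-6.4, 0.4, 12.2]
finger_gap: -0.2
```

```bash
python3 st.py "[-28.5,-45.5,11.6]"
```

```text
t 9.85 box pos [-29.16 -44.42  11.48] force box [-6.19  1.58 12.23] gap -0.17952522272143676
tool axes in box (cols)
 [[-0.  0.  1.]
 [-0.  1. -0.]
 [-1. -0. -0.]]
delta [-0.12 -1.08  0.66]
```

12.2 N at the bottom. I release and feel again.

Request:
move_arm --deltas '[[[-3, 0, 0], 0], [[-7, 0, 0], 0], [[-12, 0, 0], 0], [[-17, 0, 0], 0], [[-21, 0, 0], 0], [[-21, 0, 0], 0], [[-18, 0, 0], 0], [[-15, 0, 0], 0], [[-12, 0, 0], 0], [[-10.5, 0, 0], 0], [[-10.5, 0, 0], 0], [[-10.5, 0, 0], 0]]'

```text
time: 11.35
tool_pos: [507.2, -27.3, 97.0]
tcp_rot: [-162.2, 89.8, -151.7]
ft_force: [-0.0, -0.7, 0.9]
finger_gap: 0.3
```

```bash
python3 st.py "[41,-122,60]"
```

```text
t 11.35 box pos [-29.23 -44.36  21.97] force box [-0.16 -0.7   0.87] gap 0.3364113765950319
tool axes in box (cols)
 [[-0.  0.  1.]
 [-0.  1. -0.]
 [-1. -0. -0.]]
delta [-38.19 -77.44  70.37]
```

Both buttons are IN. Next I go round behind the paddle.

Request:
move_arm --deltas '[[[-20, 0, 0], 0], [[-42, -10, 8], 0], [[-45, -40, 30], 0], [[-45, -70, 55], 0], [[-45, -86, 69.5], 0], [[-45, -86, 69.5], 0], [[-30, -86, 69.5], 0], [[-12, -86, 69.5], 0], [[-3, -86, 69.5], 0], [[-2, -86, 69.5], 0]]'

```text
time: 12.6
tool_pos: [590.0, -98.7, 97.2]
tcp_rot: [-179.2, 89.7, -168.7]
ft_force: [-0.7, 0.2, 0.2]
finger_gap: 0.3
```

```bash
python3 - <<'E'
from h import *
snap('wrist','w2')
E
python3 st.py "[40,-120,22]"
```

```text
t 12.65 box pos [  39.47 -130.17   23.07] force box [-0.16 -0.09 -0.15] gap 0.006589510546315765
tool axes in box (cols)
 [[-0.  0.  1.]
 [-0.  1. -0.]
 [-1. -0. -0.]]
delta [ 1.06 10.17  0.5 ]
```

View pics/w2.png

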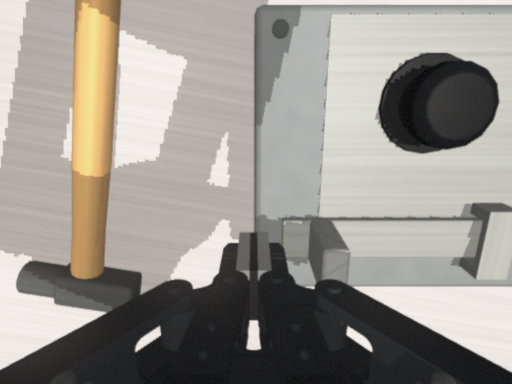

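The shut fingertips at (252,245) are on the -y side of the paddle at (325,245), with clear space between. The hammer is out of the way, so I push gently.

Request:
move_arm --deltas '[[[1, 4, 0.5], 0], [[1, 8, 0.5], 0], [[1, 11, 0.5], 0], [[1, 13.5, 0.5], 0], [[1, 16, 0.5], 0], [[1, 18.5, 0.5], 0], [[1, 21, 0.5], 0], [[1, 23.5, 0.5], 0], [[1, 26, 0.5], 0], [[1, 28.5, 0.5], 0], [[1, 31, 0.5], 0], [[1, 33, 0.5], 0]]'

```text
time: 14.15
tool_pos: [585.2, -66.2, 97.2]
tcp_rot: [-171.1, 89.7, -160.5]
ft_force: [-0.1, -3.3, 1.0]
finger_gap: 0.0
```

```bash
python3 st.py "[40,-80,22]"
```

```text
t 14.15 box pos [ 40.16 -97.01  22.17] force box [-0.72 -3.21  0.98] gap 0.013940660900887275
tool axes in box (cols)
 [[-0.  0.  1.]
 [-0.  1. -0.]
 [-1. -0. -0.]]
delta [ 0.16 17.01 -0.22]
```

3 N while sliding, and already past the 8 mm block point. I keep pushing.

Request:
move_arm --deltas '[[[0, 2.5, 0], 0], [[0, 5, 0], 0], [[0, 7.5, 0], 0], [[0, 10, 0], 0], [[0, 12.5, 0], 0], [[0, 15, 0], 0], [[0, 17, 0], 0], [[0, 19, 0], 0], [[0, 21, 0], 0], [[0, 22.5, 0], 0], [[0, 24, 0], 0], [[0, 24, 0], 0]]'

```text
time: 15.65
tool_pos: [580.9, -43.5, 97.2]
tcp_rot: [-151.9, 89.7, -141.4]
ft_force: [0.8, -7.0, 0.5]
finger_gap: 0.1
```

```bash
python3 st.py "[40,-70,22]"
```

```text
t 15.65 box pos [ 40.19 -73.98  22.16] force box [-0.47 -7.05  0.49] gap 0.12858698419380865
tool axes in box (cols)
 [[-0.  0.  1.]
 [-0.  1. -0.]
 [-1. -0. -0.]]
delta [ 0.15  3.98 -0.21]
```

Request:
move_arm --deltas '[[[0, 1, 0], 0], [[0, 2, 0], 0], [[0, 3, 0], 0], [[0, 4, 0], 0], [[0, 4, 0], 0]]'

```text
time: 16.27
tool_pos: [580.9, -43.3, 97.3]
tcp_rot: [-114.3, 89.5, -103.9]
ft_force: [4.4, -18.8, -3.1]
finger_gap: 0.0
```

```bash
python3 st.py "[40,-70,22]"
```

```text
t 16.275 box pos [ 40.22 -73.75  22.31] force box [  0.81 -19.31  -3.12] gap 0.013346079975533212
tool axes in box (cols)
 [[-0.    0.    1.  ]
 [-0.01  1.   -0.  ]
 [-1.   -0.01 -0.  ]]
delta [ 0.28  3.75 -0.24]
```

Hard stop at 19 N, which should be the end stop. I back off, rise and look.

Request:
move_arm --deltas '[[[0, -4, 0], 0], [[0, -10, 0], 0], [[0, -20, 0], 0], [[-20, -25, 0], 0], [[-60, -30, 0], 0], [[-110, -30, -30], 0], [[-150, -30, -70], 0], [[-150, -30, -110], 0], [[-150, -30, -120], 0], [[-150, -30, -120], 0]]'

```text
time: 17.52
tool_pos: [468.8, -93.3, 248.9]
tcp_rot: [-104.3, 89.5, -93.9]
ft_force: [0.3, 0.3, -0.2]
finger_gap: 0.2
```

```bash
python3 - <<'E'
from h import *
snap('scene','sc2')
a=cv2.imread('pics/sc2.png')[140:235,170:310]; cv2.imwrite('pics/sc2c.png',cv2.resize(a,None,fx=5,fy=5,interpolation=cv2.INTER_CUBIC))
P=deproj(np.load('pics/sc2.npy'),r.get_calibration('scene')); Q=(P-bx(0,0,0))@B
m=(Q[...,2]>27)&(Q[...,2]<45)&(abs(Q[...,0]-40)<18)&(abs(Q[...,1])<130)
print('paddle',m.sum(),Q[m].min(0),Q[m].max(0),np.median(Q[m],0))
E
python3 st.py
```

```text
paddle 64 [ 31.98126214 -61.05578508  29.50724118] [ 55.67211781 -49.24956313  44.1833893 ] [ 47.38161633 -55.07602919  41.3365357 ]
t 17.575 box pos [ -78.87 -102.03  173.5 ] force box [ 0.32 -0.26 -0.13] gap 0.19538698071911859
tool axes in box (cols)
 [[-0.    0.01  1.  ]
 [-0.01  1.   -0.01]
 [-1.   -0.01 -0.  ]]
```

View pics/sc2c.png

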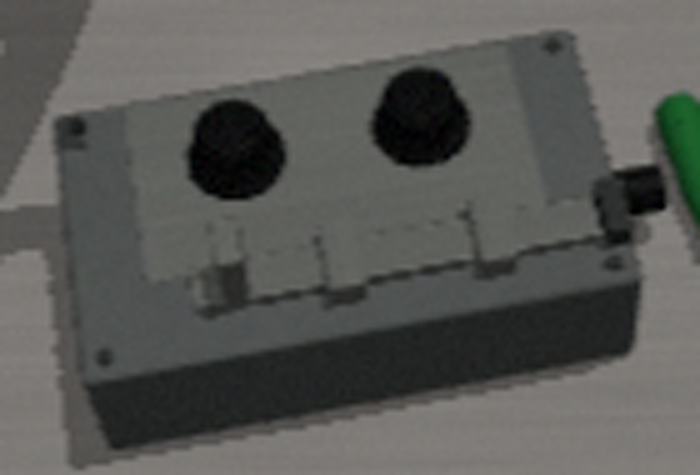

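The crop shows the bar's end touching the end stop at about (605,210) and the paddle moved up near the first bridge at (220,270). The depth puts the paddle at y = -55, which is the full 40 mm of travel. The arm is clear.

```bash
python3 -c "
from h import *
print(r.hand_in(), r.sense()['ft_force'])"
```

```text
the job is handed in; nothing more can be done
the job is handed in; nothing more can be done
```

The bench is locked off: both buttons are latched in, the lock bar is home against its end stop, and the job is handed in at about 17.6 s of the 51 s allowed.

- **Buttons:** A light press met the latch on both caps (about 7 N at 5–6 mm), so both were out at the start. I clicked each once with a slow full press of about 10–12 N. Feeling each again at 6 mm gave only about 1 N, so both are in.
- **Left press:** It read only 9–10 N at about 16.4 mm, so I did not clearly feel its firm bottom. The re-feel still showed it latched.
- **Bar:** It slid at about 3 N, passed the 8 mm block point freely and stopped hard at about 19 N.
- **Last checks:** Scene depth puts the paddle at y = -55 mm, which is 40 mm of travel, and the picture shows the bar's end at the stop. The arm was clear, with about 0 N at the wrist. The tools were not touched, though I did not re-measure their positions. No check failed.

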